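# Put the blue slide box away in its drawer

### The arm

A 7-joint arm with a two-finger parallel gripper is mounted at the origin on the work surface. World frame = base frame: x ahead of the robot, y to its left, z up, the work surface at z = 0. Lengths are in m, angles in rad, forces in N, time in s.
With the tool pointing down it reaches from about 0.425 to 0.925 m from the base axis. Payload 6.8 kg.
Tool frame: the origin (TCP) lies where the fingers leave the gripper's body, on its centre line; the fingertips stand 73 mm ahead of it and the grasp point (between the pads) lies 54 mm ahead of it; z points along the fingers, y is the direction in which the jaws open and shut (so a half turn about z gives the same grasp; the last joint's range is limited). The gripper opens to 85 mm and grips with 20 to 120 N. Pads are 22 mm wide; open, the fingers measure 114 mm over their backs; the gripper's body (76 mm by 85 mm) begins 54 mm behind the grasp point. The pads swing forward as they close: fully open they stand 13 mm farther back than shut.
Start: joints at [-1.365, 0.477, 0.022, 1.555, -0.011, 1.109, -0.083], TCP at [0.208, 0.642, 0.304] pointing down, gripper open.
Joint ranges: [-2.96, 2.96], [-0.34, 2.1], [-1.41, 1.46], [0.24, 2.44], [-1.37, 4.51], [0.17, 1.92], [-2.96, 2.96]. Speed limits (rad/s): [2.39, 2.39, 3.14, 3.14, 3.14, 3.14, 3.14].

### API

Orientations are given as a rotation vector (axis times angle).
In Python, from bench import r gives the robot as it stands.
- The arm moves only by the shell command python3 -m handwheel 'ROWS' [FORCE]. ROWS is JSON, a list that holds one entry, the list of rows, each a list of 7 numbers: the shift along the world's x, y, z in m, then the turn, a rotation vector about the world's x, y, z in rad, then the finger opening in m, from 0 to 0.0854. A call has 1 to 10 rows; each row shifts and turns the commanded pose from where the row before left it; what a row does not reach is not made up. A row lasts 1/12 s, in which the tool goes at most 41.7 mm and 7.16 degrees, less where a joint would pass 70% of its speed; a pose out of reach is approached as far as the arm can. A call is refused whole if a number of a shift passes 0.0417 or a number of a turn 0.125, either way. A call with a gripper value outside its range is refused whole. The fingers move at their own pace and stop on an object; FORCE is the grip in N (left out, the last holds). Time passes only in rows, so rows that do not move let the fingers close. It gives the time, the measured TCP pose, the force and the opening at its end, in the units of the state.
- r.get_obs(): the state, without advancing time (a new reading comes with each control period).
- r.grab_frame(name): name is "scene" or "top" or "wrist"; returns (picture, depth): 400x640x3 uint8, red, green, blue; 400x640 float32, m along the optical axis (not along the pixel's ray), 0 where there is no reading.
- r.get_calibration(name): a dict with "vertical_fov" (degrees; the focal length in pixels is half the picture's height over the tangent of half this angle, whatever the lens; pixels are square), "cx", "cy" (the principal point, pixels), "k1" (the pictures are not rectified: a ray, as slopes to the right and down, at radius r is drawn at 1 + k1 r^2 times it, then the intrinsics apply), "R" (3x3) and "t" (3): a world point X has camera coordinates R X + t; the wrist camera has in their place "T_tool_cam" (4x4, takes a point from camera to tool coordinates, whose origin is the TCP and whose axes are the flange's). Camera axes: x right, y down, z forward; pixel columns grow to the right and rows downward; lengths in m; the calibration is good to about 2 mm. A picture is of the moment at which its call begins: read the wrist's pose just before it. get_calibration takes no time and is no camera call.
- r.hand_in(): hands the job in, once; it reports no verdict.
Trained networks look in the newest picture that a camera, given by its name, has taken for a name from the list of things; names that differ only in an ending like _2 or _b are one class to them, and where a whole thing is asked for, a point or a joint stands for the part that bears it (a point fixed in the world has none). Each returns a list of dicts, best first, with "p" (0 to 1); they miss things now and then, are a little off and sometimes report something else, mostly with a low value. They report only what shows in the picture. A call takes as long as a camera call. They do not tell look-alikes from the thing itself.
- r.masks_of(label, camera): "pixels" (400x640 bool, what is visible of it) and "at" ([column, row] in pixels, amid what is visible of it).
The state is a dict: "clock": time; "joints": joint angles; "qvel": joint speeds; "tau": joint torques, N m; "tcp_pos": TCP position; "orientation": TCP orientation; "contact_force": force on the tool from outside, world axes, zero at the start; "moment": the same for the moment, N m; "grip_width": finger opening in m.
Only numpy, scipy, OpenCV 4.12 (cv2) and the standard library are available. Lean on these libraries where they do the work, as an engineer would, in place of code of your own. Each camera call takes 0.05 s, during which the arm holds its last target.

### The job

Pull open the drawer of the blue slide unit, stand the blue slide box upright on the floor of the drawer's empty bay, and push the drawer fully shut again. The box is full of glass slides: keep it upright, set it down rather than drop it, and do not slam the drawer. Leave the orange box and the orange unit's drawer as they are.

Things in the scene. Friction and masses are not known exactly. Their poses are not given: they have to be found in the camera images.
- blue_box: blue slide box, 90 long (x) x 44 wide (y) x 56 mm high, about 160 g (0.11 to 0.22 kg), vertical smooth sides, standing on its base on the bench. Origin: centre of its underside; z up. Both ways round along x are equal
- orange_box: orange slide box, 90 long (x) x 44 wide (y) x 56 mm high, about 160 g (0.11 to 0.22 kg), vertical smooth sides, standing on its base on the bench. Origin: centre of its underside; z up. Both ways round along x are equal. Not to be disturbed
- blue_top (a point): bench-top slide unit, fixed to the bench: white body 200 deep (x) x 150 wide (y) x 100 mm high, flat blue top, blue drawer front. This point: middle of the front edge of its top; fixed. Axes: -x the way the drawer opens (towards the robot, yaw within 0.1 rad), z up
- orange_top (a point): bench-top slide unit, fixed to the bench: white body 200 deep (x) x 150 wide (y) x 100 mm high, flat orange top, orange drawer front. This point: middle of the front edge of its top; fixed. Axes: -x the way the drawer opens (towards the robot, yaw within 0.1 rad), z up. The two units stand side by side, in either order
- blue_drawer (a joint): opening of the blue drawer in m: 0 shut, 0.15 fully open (stop); slides along the unit's -x, about 1.5 N friction, stays where left; starts shut or up to 0.05 ajar. Front 12 mm thick, 146 wide, top edge 96 mm above the bench; when shut its inner face is 2 mm before the unit's body. The bay is fully clear of the unit's top from 0.106 on
- blue_handle (a point): middle of the bar of the blue drawer's bow handle: round steel bar 10 mm thick, 84 mm long along the unit's y, 48 mm out from the drawer front, 78 mm above the bench (22 mm below the unit's top); two end legs run from it to the front, nothing else between bar and front. Moves with the drawer
- blue_bay (a point): centre of the empty bay's floor, 20 mm above the bench, axes as the unit's; moves with the drawer, 114 mm behind the handle bar. Bay 108 (x) x 59 mm (y) inside, on the unit's +y side; divider, side and back walls rise 22 mm above its floor, the drawer front 76 mm, the underside of the unit's top is 74 mm above it. The other bay holds fixed yellow trays, no higher than the walls
- orange_handle (a point): middle of the bar of the orange drawer's bow handle: round steel bar 10 mm thick, 84 mm long along the unit's y, 48 mm out from the drawer front, 78 mm above the bench (22 mm below the unit's top); two end legs run from it to the front, nothing else between bar and front. Moves with the drawer
Mind the look-alikes: they are no part of the job. What is shaped like the blue_box but turquoise is not meant.

How it is judged:
By the outcome, as a careful person would: the job done as asked, in the order asked, and still so for the second after the job is handed in, with the robot touching nothing.
It also fails if it takes over 67 s, if anything falls off the work surface, if the arm or the gripper's body presses on something with over 40 N, if the wrist force passes 120 N, or if a joint passes its speed limit or range.

## Working session

There is one attempt and no reset: what is moved stays moved. The work goes in short steps, Python scripts to look and compute and a shell command to move; the robot and the scene stay as the last step left them, time stands still between calls to the robot, and variables do not carry over. Pictures are saved under pics/ and viewed, and the job is handed in when it is done.

```bash
ls; mkdir -p pics; python3 - <<'E'
from bench import r
import cv2
o=r.get_obs(); print(o)
for n in("scene","top"):
    p,d=r.grab_frame(n); cv2.imwrite(f"pics/{n}0.png",p[:,:,::-1]); c=r.get_calibration(n); print(n,c)
print(r.get_calibration("wrist"))
E
```

```text
pics
{'clock': 0.0, 'joints': array([-1.36509625,  0.47780921,  0.02233895,  1.55643722, -0.01149076,
        1.10930458, -0.0831134 ]), 'qvel': array([-3.04776068e-06, -1.27632320e-03,  1.43264695e-03,  2.05097701e-04,
        2.43195002e-04,  1.71356564e-03, -8.73676643e-04]), 'tau': array([ 8.28466054e-04, -5.96461451e+01,  1.60798654e+00, -2.81193852e+01,
        1.24190294e-02,  9.49870358e-03, -1.56503990e-05]), 'tcp_pos': array([0.20822142, 0.64160365, 0.30292549]), 'orientation': array([-4.90853178e-01, -3.10286374e+00,  2.86588215e-03]), 'contact_force': array([ 0.04206563, -0.61747424,  0.77024512]), 'moment': array([0.03000219, 0.00986799, 0.02336366]), 'grip_width': 0.08514982858761189}
scene {'vertical_fov': 51.919905792478794, 'cx': 316.142919378787, 'cy': 200.61949230255894, 'k1': 0.028537612853497308, 'R': array([[ 0.36242425,  0.93200385, -0.00418247],
       [ 0.78800497, -0.30881821, -0.5326157 ],
       [-0.4976915 ,  0.18973704, -0.84634687]]), 't': array([-0.2550359, -0.3561393,  1.208296 ])}
top {'vertical_fov': 42.05994621346156, 'cx': 319.77779942460876, 'cy': 201.95775491359245, 'k1': -0.10337887469044743, 'R': array([[ 3.52503541e-02, -9.99378483e-01,  2.46933552e-04],
       [-9.71577637e-01, -3.43276274e-02, -2.34218936e-01],
       [ 2.34081841e-01,  8.01638529e-03, -9.72183845e-01]]), 't': array([0.0769723 , 0.55302298, 1.24393944])}
{'vertical_fov': 71.3735696714754, 'cx': 318.356080105492, 'cy': 198.29845215696903, 'k1': -0.014120729424911906, 'T_tool_cam': array([[ 1.47346989e-03, -9.55836974e-01, -2.93893703e-01,
         7.55782802e-02],
       [ 9.99998802e-01,  1.54806696e-03, -2.12032848e-05,
         5.68949392e-04],
       [ 4.75234013e-04, -2.93893319e-01,  9.55838109e-01,
        -7.11146490e-02],
       [ 0.00000000e+00,  0.00000000e+00,  0.00000000e+00,
         1.00000000e+00]])}
```

View pics/scene0.png

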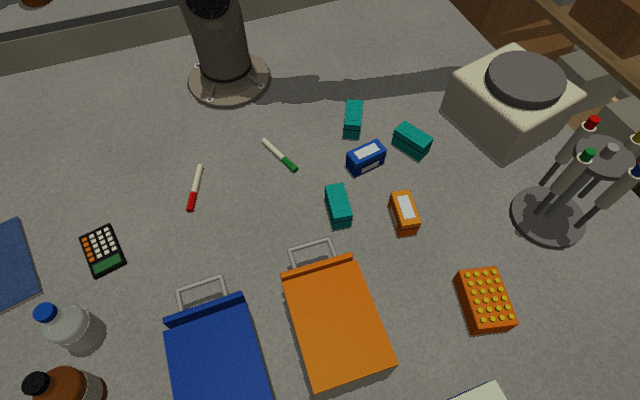

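View pics/top0.png

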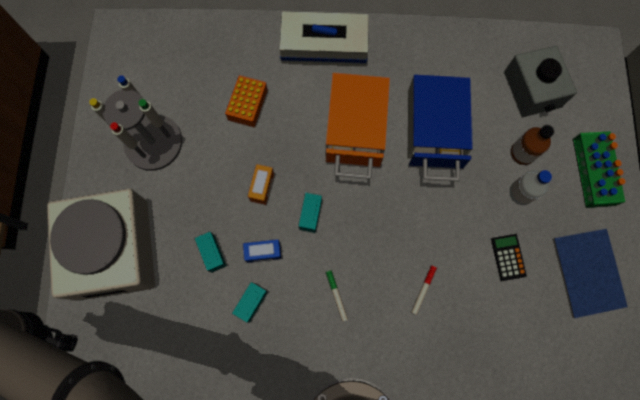

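Candidates for the blue box: the blue one with a white label at top (262,250) / scene (366,157), and turquoise look-alikes at top (311,212), (209,252) and (249,302). The one at (262,250) is the only truly blue box. I'll confirm in a crop and measure.

```bash
cat > h.py <<'E'
from bench import r
import numpy as np, cv2
from scipy.spatial.transform import Rotation as Ro
def rays(c):
    f=200/np.tan(np.radians(c["vertical_fov"]/2))
    u,v=np.meshgrid(np.arange(640.),np.arange(400.))
    K=np.array([[f,0,c["cx"]],[0,f,c["cy"]],[0,0,1]])
    q=cv2.undistortPoints(np.stack([u,v],-1).reshape(-1,1,2),K,np.array([c["k1"],0,0,0,0]))
    return q.reshape(400,640,2)
def cloud(n):
    o=r.get_obs(); p,d=r.grab_frame(n); c=r.get_calibration(n)
    q=rays(c); P=np.dstack([q*d[...,None],d])
    if n=="wrist":
        T=c["T_tool_cam"]; P=P@T[:3,:3].T+T[:3,3]
        W=P@Ro.from_rotvec(o["orientation"]).as_matrix().T+o["tcp_pos"]
    else: W=(P-c["t"])@c["R"]
    W[d<=0]=np.nan
    return p,W
def save(p,name,box=None,s=1):
    if box: p=p[box[1]:box[3],box[0]:box[2]]
    cv2.imwrite("pics/"+name,cv2.resize(p[:,:,::-1],None,fx=s,fy=s,interpolation=cv2.INTER_CUBIC))
def rect(X):
    (c,s,a)=cv2.minAreaRect((X[:,:2]*1000).astype(np.float32)); return np.round(c,1),np.round(s,1),round(a,1)
E
python3 - <<'E'
from h import *
for n in("top","scene"):
    p,W=cloud(n)
    hsv=cv2.cvtColor(p,cv2.COLOR_RGB2HSV)
    if n=="top": save(p,"crop_t.png",(180,180,340,330),4)
    B=(hsv[...,0]>108)&(hsv[...,0]<128)&(hsv[...,1]>120)
    O=(hsv[...,0]>5)&(hsv[...,0]<22)&(hsv[...,1]>150)
    z=W[...,2]
    for nm,M in(("blue",B),("orange",O)):
        m=M&(z>0.085)&(z<0.115)
        k,l,st,ce=cv2.connectedComponentsWithStats(m.astype(np.uint8))
        for i in range(1,k):
            if st[i,4]>150:
                X=W[l==i]; print(n,nm,ce[i].round(),st[i,4],rect(X),np.median(X[:,2]))
    for lab in("blue_box","orange_box"):
        for e in r.masks_of(lab,n):
            X=W[e["pixels"]&(z>0.048)&(z<0.07)]
            if len(X)>20: print(n,lab,round(e["p"],2),e["at"],rect(X),np.median(X[:,2]))
    for lab in("blue_handle","orange_handle"):
        for e in r.masks_of(lab,n):
            X=W[e["pixels"]&(z>0.06)&(z<0.1)]
            if len(X)>20: print(n,lab,round(e["p"],2),e["at"],rect(X),np.median(X[:,2]))
print(r.get_obs()["clock"])
E
```

```text
top blue [323.  29.] 164 (array([1027.1,  102.9]), array([68.4, 23. ]), 89.7) 0.09356202338282207
top blue [442. 112.] 4120 (array([ 794.9, -210.8]), array([150.8, 203.5]), 89.6) 0.10060653349600318
top blue [442. 157.] 315 (array([ 673.1, -208.3]), array([144.4,  14.1]), 89.7) 0.09580429443667605
top orange [358. 111.] 4201 (array([787.9,   6.7]), array([150. , 205.3]), 86.7) 0.10057972676476407
top orange [531. 146.] 182 (array([ 713.9, -443.3]), array([65.2, 45.4]), 40.1) 0.10633278460946441
top orange [354. 154.] 319 (array([671.6,  13.5]), array([144.7,  15. ]), 86.0) 0.09577824703160169
top blue_box 0.95 [209.0, 251.4] (array([418.5, 369.8]), array([90.9, 45.1]), 25.4) 0.05690976618384548
top blue_box 0.89 [261.8, 254.1] (array([426.4, 238.3]), array([45., 88.]), 9.1) 0.05714589758702436
top blue_box 0.68 [246.4, 303.8] (array([295.4, 260.5]), array([44.5, 90.7]), 62.1) 0.05685943220481455
top blue_box 0.68 [312.1, 213.7] (array([530.3, 121.7]), array([44.2, 90.6]), 80.8) 0.05720254187547556
top blue_box 0.35 [442.2, 161.4] (array([ 682.9, -209.2]), array([ 37.2, 146.4]), 1.0) 
[... 927 characters left out ...]
3.6, 91.3]), 61.8) 0.05527198170108828
scene blue_box 0.91 [341.0, 206.1] (array([534.2, 120.1]), array([44. , 90.4]), 80.8) 0.055391949292149995
scene blue_box 0.79 [409.0, 140.0] (array([423.2, 369. ]), array([88.4, 47.3]), 25.9) 0.055100238728327804
scene orange_box 0.6 [402.6, 213.4] (array([604.2, 251.1]), array([44.6, 92.4]), 78.7) 0.05514984262500061
scene blue_handle 0.65 [338.0, 322.2] (array([754.7,   8.2]), array([150.4, 274.3]), 86.3) 0.09853602419092802
scene blue_handle 0.57 [201.8, 302.4] (array([ 650.8, -210.5]), array([144.1,  67.6]), 89.4) 0.08334119314776732
scene orange_handle 0.93 [316.3, 264.4] (array([652.3,  16.4]), array([144. ,  71.5]), 82.6) 0.08673601622979943
0.6
```

View pics/crop_t.png

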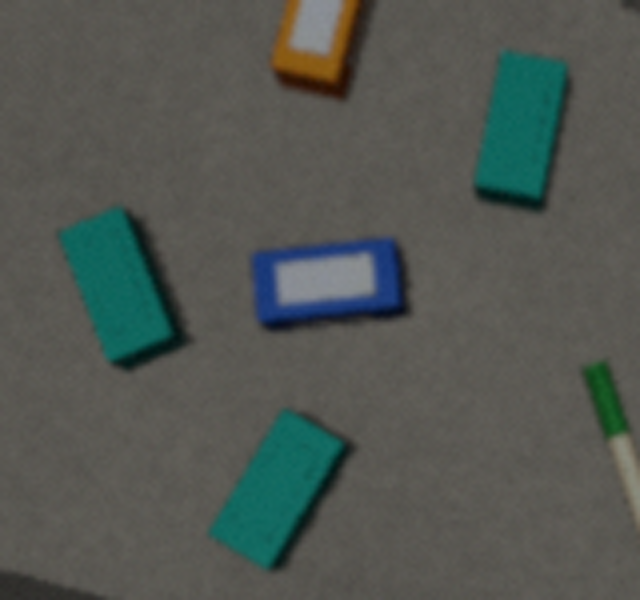

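The crop confirms the blue, white-labelled box at (262,250) in top as the target; the three turquoise ones are decoys. The box is at about (0.428, 0.238), and the blue drawer's handle at about (0.622, -0.209). I'm moving to hover over the handle, with the jaws turning to lie along x.

```bash
python3 -m handwheel '[[[0.017,-0.0355,-0.002,0,0,-0.053,0.08],[0.017,-0.0355,-0.002,0,0,-0.053,0.08],[0.017,-0.0355,-0.002,0,0,-0.053,0.08],[0.017,-0.0355,-0.002,0,0,-0.053,0.08],[0.017,-0.0355,-0.002,0,0,-0.053,0.08],[0.017,-0.0355,-0.002,0,0,-0.053,0.08],[0.017,-0.0355,-0.002,0,0,-0.053,0.08],[0.017,-0.0355,-0.002,0,0,-0.053,0.08],[0.017,-0.0355,-0.002,0,0,-0.053,0.08],[0.017,-0.0355,-0.002,0,0,-0.053,0.08]]]' ; python3 -c "
from bench import r
print(r.get_obs()['joints'])"
```

```text
clock: 1.43
tcp_pos: [0.3789, 0.2853, 0.2842]
orientation: [1.29, 2.864, 0.002]
contact_force: [0.9, 0.8, 0.4]
grip_width: 0.0802
[-1.00084565  0.16532696  0.25105743  2.05637639 -0.05160409  0.9246
  0.00248364]
```

```bash
python3 -m handwheel '[[[0.0173,-0.0353,-0.0024,0,0,-0.0524,0.08],[0.0173,-0.0353,-0.0024,0,0,-0.0524,0.08],[0.0173,-0.0353,-0.0024,0,0,-0.0524,0.08],[0.0173,-0.0353,-0.0024,0,0,-0.0524,0.08],[0.0173,-0.0353,-0.0024,0,0,-0.0524,0.08],[0.0173,-0.0353,-0.0024,0,0,-0.0524,0.08],[0.0173,-0.0353,-0.0024,0,0,-0.0524,0.08],[0.0173,-0.0353,-0.0024,0,0,-0.0524,0.08],[0.0173,-0.0353,-0.0024,0,0,-0.0524,0.08],[0.0173,-0.0353,-0.0024,0,0,-0.0524,0.08]]]' ; python3 -m handwheel '[[[0.0173,-0.0353,-0.0024,0,0,-0.0524,0.05],[0.0173,-0.0353,-0.0024,0,0,-0.0524,0.05],[0.0173,-0.0353,-0.0024,0,0,-0.0524,0.05],[0.0173,-0.0353,-0.0024,0,0,-0.0524,0.05],[0,0,0,0,0,0,0.05],[0,0,0,0,0,0,0.05]]]';  cat > w.py <<'E'
import sys
from h import *
o=r.get_obs(); a=Ro.from_rotvec(o["orientation"]).as_matrix()
print("q",o["joints"].round(2),"tcp",o["tcp_pos"].round(4),"tooly deg",np.degrees(np.arctan2(a[1,1],a[0,1])).round(2),"tilt",a[:,2].round(4),"t",o["clock"])
p,W=cloud("wrist"); save(p,sys.argv[1]); np.save("W.npy",W); np.save("p.npy",p)
E
python3 w.py w1.png
```

```text
clock: 2.27
tcp_pos: [0.5521, -0.0677, 0.2601]
orientation: [1.987, 2.433, 0.001]
contact_force: [1.3, 0.4, -0.2]
grip_width: 0.0801
clock: 2.77
tcp_pos: [0.6205, -0.2102, 0.2499]
orientation: [2.233, 2.209, -0.003]
contact_force: [0.2, 0.8, -0.5]
grip_width: 0.0502
q [-0.18  0.55  0.59  1.69 -0.35  1.01  0.52] tcp [ 0.6205 -0.2102  0.2499] tooly deg -0.61 tilt [-5.0e-04 -1.8e-03 -1.0e+00] t 2.7667
```

View pics/w1.png

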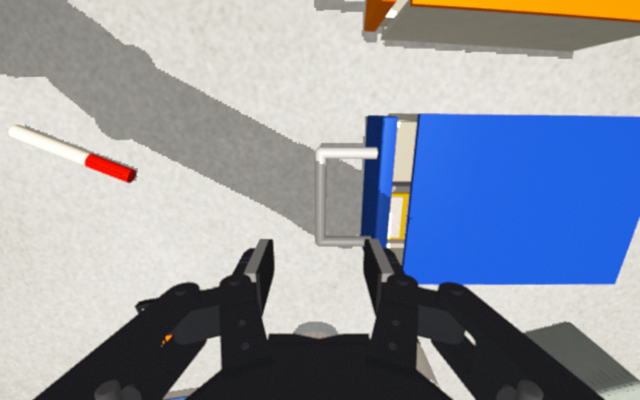

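The wrist view shows the bar at column ~320 (rows 155–240), lying between the jaws in x, and the drawer slightly ajar. I'll measure it from depth.

```bash
python3 - <<'E'
from h import *
W=np.load("W.npy");p=np.load("p.npy")
s=W[165:232,314:327].reshape(-1,3); s=s[(s[:,2]>0.07)&(s[:,2]<0.09)]
print("bar",len(s),s.mean(0),s.min(0),s.max(0))
for row in(165,200,232):
    q=W[row,314:327]; q=q[(q[:,2]>.07)&(q[:,2]<.09)]; print(row,q[:,0].mean(),q[:,1].mean())
s=W[140:165,318:375].reshape(-1,3); s=s[(s[:,2]>0.06)&(s[:,2]<0.09)]; print("leg y",s[:,1].max(),s[:,1].mean())
b=(p[...,2]>150)&(p[...,0]<80)
t=W[b&(W[...,2]>.098)&(W[...,2]<.105)]; print("top",rect(t),t[:,0].min(),len(t))
t=W[b&(W[...,2]>.09)&(W[...,2]<.0975)]; print("front",rect(t),len(t))
E
```

```text
bar 741 [ 0.62165516 -0.20796146  0.0831037 ] [ 0.61670757 -0.24076536  0.07908888] [ 0.62711268 -0.17753739  0.08597407]
165 0.622276803969167 -0.17808210429188034
200 0.6216062713467104 -0.20962487999957083
232 0.6213720342545531 -0.2409685215008742
leg y -0.15875544527095703 -0.1681491207839881
top (array([ 783.5, -212.1]), array([149.1, 226.7]), 89.1) 0.6711541336283459 37434
front (array([ 675.8, -193.2]), array([111.1,  11.4]), 89.7) 1159
```

```bash
python3 -m handwheel '[[[0.001,0.002,-0.03,0,0,0,0.05],[0,0,-0.03,0,0,0,0.05],[0,0,-0.025,0,0,0,0.05],[0,0,-0.02,0,0,0,0.05],[0,0,-0.013,0,0,0,0.05],[0,0,0,0,0,0,0.05],[0,0,0,0,0,0,0],[0,0,0,0,0,0,0],[0,0,0,0,0,0,0],[0,0,0,0,0,0,0]]]' 40; python3 w.py w2.png
```

```text
clock: 3.65
tcp_pos: [0.6224, -0.2053, 0.1341]
orientation: [2.227, 2.213, 0.003]
contact_force: [-0.2, 0.9, 4.2]
grip_width: 0.0085
q [-0.13  0.69  0.5   1.76 -0.44  0.81  0.58] tcp [ 0.6224 -0.2053  0.1341] tooly deg -0.38 tilt [ 2.6e-03 -2.0e-04 -1.0e+00] t 3.65
```

View pics/w2.png

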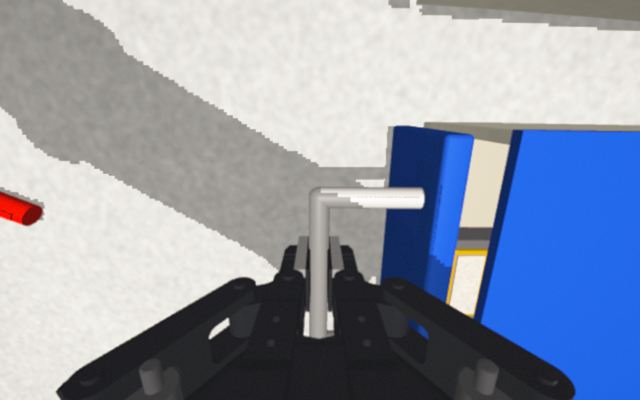

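```bash
python3 -m handwheel '[[[-0.006,0,0,0,0,0,0],[-0.012,0,0,0,0,0,0],[-0.015,0,0,0,0,0,0],[-0.018,0,0,0,0,0,0],[-0.018,0,0,0,0,0,0],[-0.018,0.001,0,0,0,0,0],[-0.018,0,0,0,0,0,0],[-0.015,0,0,0,0,0,0],[-0.01,0,0,0,0,0,0],[0,0,0,0,0,0,0]]]' 40; python3 w.py w3.png
```

```text
clock: 4.53
tcp_pos: [0.4905, -0.2034, 0.1339]
orientation: [-2.229, -2.213, -0.005]
contact_force: [-1.5, 4.1, 12.3]
grip_width: 0.0081
q [-0.12  0.53  0.51  2.06 -0.42  0.65  0.66] tcp [ 0.4905 -0.2034  0.1339] tooly deg -0.43 tilt [ 0.0016  0.0025 -1.    ] t 4.5333
```

View pics/w3.png

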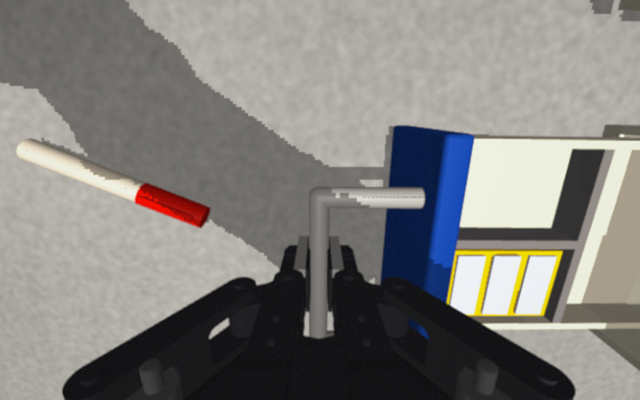

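The drawer is open about 0.144, with the empty bay on the +y side. Now I release and lift.

```bash
python3 -m handwheel '[[[0,0,0,0,0,0,0.05],[0,0,0,0,0,0,0.05],[0,0,0,0,0,0,0.05],[0,0,0.015,0,0,0,0.05],[0,0,0.03,0,0,0,0.05],[0.01,0.02,0.035,0,0,0,0.08],[0.01,0.02,0.035,0,0,0,0.08],[0.01,0.01,0.03,0,0,0,0.08],[0,0,0.01,0,0,0,0.08],[0,0,0,0,0,0,0.08]]]' 40; python3 w.py w4.png
```

```text
clock: 5.42
tcp_pos: [0.5231, -0.154, 0.2897]
orientation: [2.224, 2.213, 0.005]
contact_force: [0.5, -1.2, -0.8]
grip_width: 0.0802
q [-0.35  0.32  0.65  1.92 -0.23  0.97  0.4 ] tcp [ 0.5231 -0.154   0.2897] tooly deg -0.28 tilt [ 5.e-03 -4.e-04 -1.e+00] t 5.4167
```

View pics/w4.png

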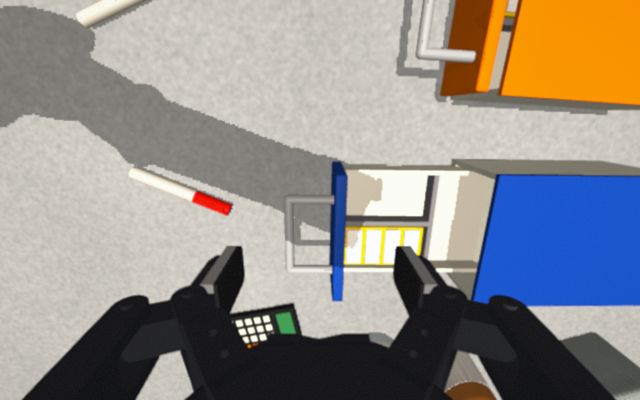

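```bash
python3 - <<'E'
from h import *
W=np.load("W.npy");p=np.load("p.npy")
z=W[...,2]
sel=np.zeros(z.shape,bool); sel[160:225,330:450]=True
f=sel&(z>.012)&(z<.028); F=W[f]; print("floor",rect(F),F[:,0].min(),F[:,0].max(),F[:,1].min(),F[:,1].max())
for col in(375,400):
    print("col",col,[(i,*(W[i,col]*1000).round(0).astype(int)) for i in range(160,230,1)])
print("row195",[(i,*(W[195,i]*1000).round(0).astype(int)) for i in range(328,445,2)])
s=W[205:265,284:300].reshape(-1,3); s=s[(s[:,2]>0.07)&(s[:,2]<0.09)]; print("bar",s.mean(0))
E
```

```text
floor (array([ 618.4, -177.7]), array([ 82. , 157.6]), 89.1) 0.5390267227596162 0.6965315849912126 -0.21973251940648597 -0.13546791749391246
col 375 [(160, np.int64(598), np.int64(-138), np.int64(1)), (161, np.int64(598), np.int64(-139), np.int64(1)), (162, np.int64(598), np.int64(-140), np.int64(1)), (163, np.int64(598), np.int64(-142), np.int64(0)), (164, np.int64(598), np.int64(-143), np.int64(0)), (165, np.int64(598), np.int64(-144), np.int64(1)), (166, np.int64(595), np.int64(-142), np.int64(18)), (167, np.int64(594), np.int64(-142), np.int64(24)), (168, np.int64(592), np.int64(-143), np.int64(30)), (169, np.int64(591), np.int64(-142), np.int64(38)), (170, np.int64(590), np.int64(-142), np.int64(43)), (171, np.int64(590), np.int64(-144), np.int64(42)), (172, np.int64(-9223372036854775808), np.int64(-9223372036854775808), np.int64(-9223372036854775808)), (173, np.int64(590), np.int64(-146), np.int64(43)), (174, np.int64(590), np.int64(-147), np.int64(43)), (175, np.int64(595), np.int64(-153), np.int64(21)), (176, np.int64(595), np.int64(-154), np.int64(22)), (177, np.int64(595), 
[... 8967 characters left out ...]
), np.int64(20)), (426, np.int64(660), np.int64(-179), np.int64(23)), (428, np.int64(660), np.int64(-176), np.int64(31)), (430, np.int64(660), np.int64(-175), np.int64(37)), (432, np.int64(660), np.int64(-173), np.int64(42)), (434, np.int64(662), np.int64(-172), np.int64(44)), (436, np.int64(664), np.int64(-173), np.int64(44)), (438, np.int64(677), np.int64(-179), np.int64(21)), (440, np.int64(679), np.int64(-179), np.int64(21)), (442, np.int64(683), np.int64(-180), np.int64(20)), (444, np.int64(685), np.int64(-180), np.int64(20))]
bar [ 0.49169836 -0.20432791  0.083151  ]<stdin>:7: RuntimeWarning: invalid value encountered in cast
<stdin>:8: RuntimeWarning: invalid value encountered in cast
```

Bay centre is (0.606, -0.1775), floor z 0.02, yaw about -0.5°; the pictures and the bar agree. Next, hover over the blue box.

```bash
python3 -m handwheel '[[[-0.0095,0.039,-0.003,0,0,0.0164,0.08],[-0.0095,0.039,-0.003,0,0,0.0164,0.08],[-0.0095,0.039,-0.003,0,0,0.0164,0.08],[-0.0095,0.039,-0.003,0,0,0.0164,0.08],[-0.0095,0.039,-0.003,0,0,0.0164,0.08],[-0.0095,0.039,-0.003,0,0,0.0164,0.08],[-0.0095,0.039,-0.003,0,0,0.0164,0.08],[-0.0095,0.039,-0.003,0,0,0.0164,0.08],[-0.0095,0.039,-0.003,0,0,0.0164,0.08],[-0.0095,0.039,-0.003,0,0,0.0164,0.08]]]';python3 -m handwheel '[[[0,0.002,0,0,0,0,0.08],[0,0,0,0,0,0,0.08]]]' >/dev/null; python3 w.py w5.png; python3 - <<'E'
from h import *
W=np.load("W.npy");p=np.load("p.npy").astype(int); z=W[...,2]
o=r.get_obs()
m=(z>.05)&(z<.062)&(np.hypot(W[...,0]-.428,W[...,1]-.238)<.07)
m[310:]=False
X=W[m]; print(len(X),rect(X),np.median(X[:,2]))
b=m&(p[...,2]>p[...,0]+40); print(b.sum(),m.sum(),rect(W[b]))
E
```

```text
clock: 6.3
tcp_pos: [0.4249, 0.2358, 0.2552]
orientation: [-2.041, -2.388, 0.006]
contact_force: [1.5, -0.0, -0.7]
grip_width: 0.0802
q [-1.01  0.24  0.43  2.07 -0.13  0.87 -0.35] tcp [0.4249 0.2388 0.2551] tooly deg 9.25 tilt [-0.003  -0.0027 -1.    ] t 6.4667
3745 (array([427.8, 237.8]), array([44. , 89.9]), 8.6) 0.057268761251106415
2216 3745 (array([427.6, 237.8]), array([43.8, 89.9]), 8.5)
```

View pics/w5.png

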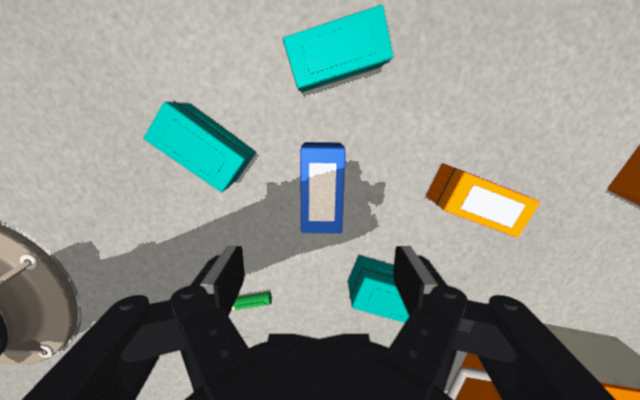

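```bash
python3 - <<'E'
from h import *
W=np.load("W.npy"); o=r.get_obs(); a=Ro.from_rotvec(o["orientation"]).as_matrix()
T=(W-o["tcp_pos"])@a
for nm,s in(("L",np.s_[240:300,215:250]),("R",np.s_[240:300,390:430])):
    X=T[s].reshape(-1,3); X=X[(X[:,2]<.1)&(X[:,2]>0)]; print(nm,len(X),np.percentile(X[:,2],[50,90,98,100]).round(4), X[np.argmax(X[:,2])].round(3), X[:,1].min().round(4),X[:,1].max().round(4))
E
```

```text
L 1397 [0.0418 0.0552 0.0591 0.0617] [ 0.003 -0.041  0.062] -0.0521 -0.0396
R 1686 [0.0402 0.0544 0.059  0.0611] [0.003 0.04  0.061] 0.0374 0.0533
```

Box refined to (0.4278, 0.2378), jaw angle 8.5°. The fingertips sit 61 mm ahead of the TCP when open, so at TCP z 0.097 they will clear the bay walls later.

```bash
python3 -m handwheel '[[[0.003,-0.001,-0.034,0,0,-0.012,0.08],[0,0,-0.035,0,0,0,0.08],[0,0,-0.035,0,0,0,0.08],[0,0,-0.03,0,0,0,0.08],[0,0,-0.016,0,0,0,0.08],[0,0,-0.008,0,0,0,0.08],[0,0,0,0,0,0,0.08]]]' 35; python3 -m handwheel '[[[0,0,0,0,0,0,0.03],[0,0,0,0,0,0,0.03],[0,0,0,0,0,0,0.03],[0,0,0,0,0,0,0.03],[0,0,0,0,0,0,0.03]]]' 35; python3 w.py w6.png
```

```text
clock: 7.1
tcp_pos: [0.4291, 0.2339, 0.0976]
orientation: [2.058, 2.373, -0.007]
contact_force: [-0.2, -0.7, 0.7]
grip_width: 0.08
clock: 7.52
tcp_pos: [0.4302, 0.237, 0.1006]
orientation: [2.054, 2.376, 0.003]
contact_force: [-1.4, -2.4, 6.9]
grip_width: 0.0434
q [-0.88  0.51  0.31  2.16 -0.31  0.52 -0.19] tcp [0.4302 0.237  0.1006] tooly deg 8.32 tilt [ 0.0016  0.0013 -1.    ] t 7.5167
```

View pics/w6.png

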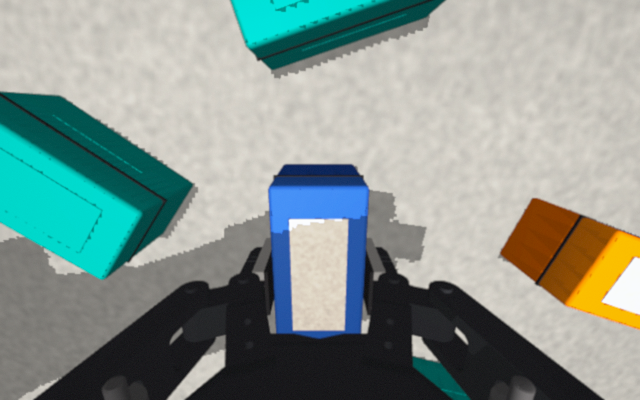

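Gripped (43.4 mm). I lift, check that it holds, then carry it while turning +81°.

```bash
python3 -m handwheel '[[[0,0,0.005,0,0,0,0.03],[0,0,0.015,0,0,0,0.03],[0,0,0.03,0,0,0,0.03],[0,0,0.035,0,0,0,0.03],[0,0,0.035,0,0,0,0.03],[0,0,0.03,0,0,0,0.03],[0,0,0.01,0,0,0,0.03],[0,0,0,0,0,0,0.03]]]' ; python3 w.py w7.png
python3 -m handwheel '[[[0.004,-0.01,0,0,0,0.04,0.03],[0.008,-0.02,0,0,0,0.07,0.03],[0.012,-0.028,0,0,0,0.095,0.03],[0.012,-0.028,0,0,0,0.095,0.03],[0.012,-0.028,0,0,0,0.095,0.03],[0.012,-0.028,0,0,0,0.095,0.03],[0.012,-0.028,0,0,0,0.095,0.03],[0.012,-0.028,0,0,0,0.095,0.03],[0.012,-0.028,0,0,0,0.095,0.03],[0.012,-0.028,0,0,0,0.095,0.03]]]'
```

```text
clock: 8.23
tcp_pos: [0.4306, 0.2377, 0.2622]
orientation: [2.054, 2.377, 0.01]
contact_force: [0.0, 1.3, -2.5]
grip_width: 0.0432
q [-1.02  0.23  0.45  2.06 -0.13  0.87 -0.35] tcp [0.4306 0.2377 0.2622] tooly deg 8.35 tilt [ 0.0043  0.0046 -1.    ] t 8.2333
clock: 9.12
tcp_pos: [0.5367, -0.0184, 0.2567]
orientation: [-0.853, -3.02, 0.003]
contact_force: [0.6, 0.2, -1.2]
grip_width: 0.0434
```

View pics/w7.png

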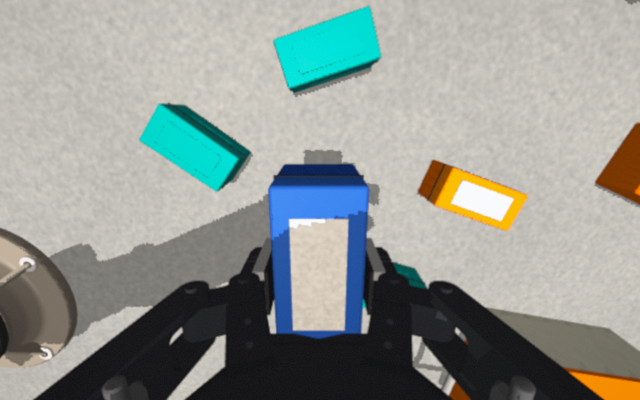

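```bash
python3 -m handwheel '[[[0.011,-0.026,0,0,0,0.09,0.03],[0.011,-0.026,0,0,0,0.09,0.03],[0.011,-0.026,0,0,0,0.09,0.03],[0.011,-0.026,0,0,0,0.09,0.03],[0.011,-0.025,0,0,0,0.08,0.03],[0.009,-0.02,0,0,0,0.06,0.03],[0.005,-0.01,0,0,0,0.04,0.03],[0,0,0,0,0,0,0.03],[0,0,0,0,0,0,0.03]]]' ; python3 w.py w8.png
```

```text
clock: 9.87
tcp_pos: [0.6054, -0.1763, 0.2566]
orientation: [-0.028, -3.137, -0.001]
contact_force: [0.3, 0.6, -0.9]
grip_width: 0.0437
q [-0.06  0.47  0.33  1.73 -0.18  0.98  1.89] tcp [ 0.6054 -0.1763  0.2566] tooly deg 88.99 tilt [-4.3e-03  9.0e-04 -1.0e+00] t 9.8667
```

View pics/w8.png

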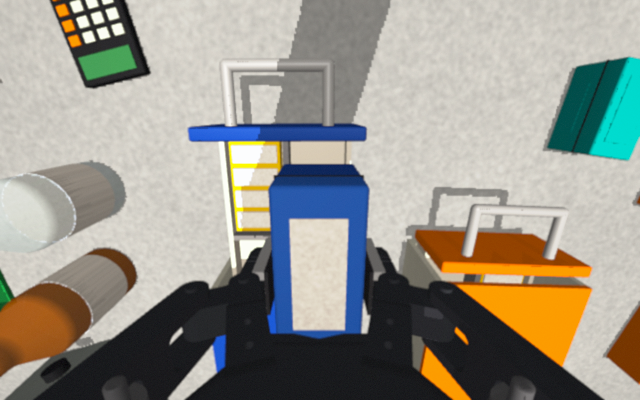

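```bash
python3 - <<'E'
from h import *
W=np.load("W.npy");z=W[...,2]
X=W[180:330,270:370].reshape(-1,3); t=X[(X[:,2]>.19)&(X[:,2]<.235)]
print("boxtop",len(t),rect(t),t[:,0].min(),np.median(t[:,2]))
e=W[166:182,275:365].reshape(-1,3); print("end face",np.nanpercentile(e,[2,50,98],axis=0).round(4))
f=W[120:142,190:366].reshape(-1,3); f=f[(f[:,2]>.092)&(f[:,2]<.1)]; print("front",rect(f))
g=W[145:165,290:350].reshape(-1,3); g=g[np.abs(g[:,2]-.0205)<.006]; print("floor y",np.percentile(g[:,1],[1,99]), g[:,0].min())
b=W[55:75,225:330].reshape(-1,3); b=b[np.abs(b[:,2]-.08)<.008]; print("bar x",b[:,0].mean(), b[:,1].min(),b[:,1].max())
E
```

```text
boxtop 14513 (array([ 597.6, -174.7]), array([53. , 77.3]), 88.6) 0.5589502887131367 0.2130680076119486
end face [[ 0.5589 -0.2176  0.001 ]
 [ 0.5594 -0.1741  0.1877]
 [ 0.5951 -0.1234  0.2052]]
front (array([ 545.1, -208.1]), array([143.4,  12.1]), 89.1)
floor y [-0.20552328 -0.14672666] 0.5619833242925248
bar x 0.49164510676133644 -0.24965870708548443 -0.16498807933357756
```

```bash
python3 -m handwheel '[[[0.001,-0.002,-0.012,0,0,0,0.03],[0,0,-0.024,0,0,0,0.03],[0,0,-0.028,0,0,0,0.03],[0,0,-0.025,0,0,0,0.03],[0,0,-0.02,0,0,0,0.03],[0,0,-0.012,0,0,0,0.03],[0,0,-0.007,0,0,0,0.03],[0,0,0,0,0,0,0.03],[0,0,0,0,0,0,0.03]]]' ; python3 w.py w9.png
```

```text
clock: 10.67
tcp_pos: [0.6079, -0.178, 0.1317]
orientation: [0.024, 3.141, -0.0]
contact_force: [0.5, 0.6, -1.4]
grip_width: 0.0435
q [-0.01  0.62  0.28  1.8  -0.24  0.75  1.94] tcp [ 0.6079 -0.178   0.1317] tooly deg 89.13 tilt [ 5.e-04 -1.e-04 -1.e+00] t 10.6667
```

View pics/w9.png

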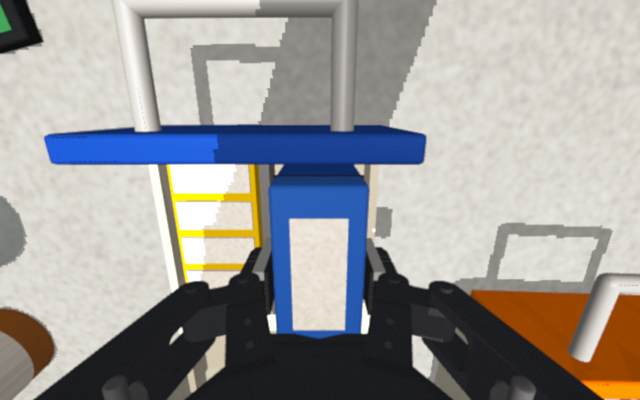

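The box is inside the bay footprint with no contact. Lowering the last 11 mm slowly.

```bash
python3 -m handwheel '[[[-0.001,0,-0.004,0,0,0,0.03],[0,0,-0.003,0,0,0,0.03],[0,0,-0.002,0,0,0,0.03],[0,0,-0.001,0,0,0,0.03],[0,0,0,0,0,0,0.03]]]';python3 -m handwheel '[[[0,0,-0.001,0,0,0,0.03],[0,0,0,0,0,0,0.03]]]'
```

```text
clock: 11.13
tcp_pos: [0.6064, -0.1781, 0.1211]
orientation: [-0.024, -3.141, -0.0]
contact_force: [-0.2, -0.7, -1.2]
grip_width: 0.0433
clock: 11.3
tcp_pos: [0.6069, -0.1782, 0.1207]
orientation: [0.024, 3.141, 0.0]
contact_force: [-0.3, 0.8, 0.9]
grip_width: 0.0432
```

```bash
python3 -m handwheel '[[[0,0,-0.001,0,0,0,0.03],[0,0,0,0,0,0,0.03]]]';python3 -m handwheel '[[[0,0,-0.001,0,0,0,0.03],[0,0,0,0,0,0,0.03]]]'
```

```text
clock: 11.47
tcp_pos: [0.6076, -0.1782, 0.1207]
orientation: [0.024, 3.139, 0.0]
contact_force: [-0.6, 0.9, 7.1]
grip_width: 0.0429
clock: 11.63
tcp_pos: [0.6084, -0.1782, 0.1206]
orientation: [0.024, 3.137, 0.0]
contact_force: [-1.3, 1.3, 12.6]
grip_width: 0.0434
```

It's on the floor (12.6 N). Release and rise.

```bash
python3 -m handwheel '[[[0,0,0,0,0,0,0.05],[0,0,0,0,0,0,0.06],[0,0,0,0,0,0,0.06],[0,0,0.01,0,0,0,0.06],[0,0,0.025,0,0,0,0.06],[0,0,0.035,0,0,0,0.06],[0,0,0.035,0,0,0,0.06],[0,0,0.02,0,0,0,0.06],[0,0,0,0,0,0,0.06]]]';python3 w.py w10.png
```

```text
clock: 12.38
tcp_pos: [0.6088, -0.1793, 0.2493]
orientation: [0.025, 3.133, -0.003]
contact_force: [1.1, 0.5, 0.5]
grip_width: 0.0599
q [-0.05  0.47  0.33  1.73 -0.18  0.95  1.9 ] tcp [ 0.6088 -0.1793  0.2493] tooly deg 89.08 tilt [ 0.0089 -0.0017 -1.    ] t 12.3833
```

View pics/w10.png

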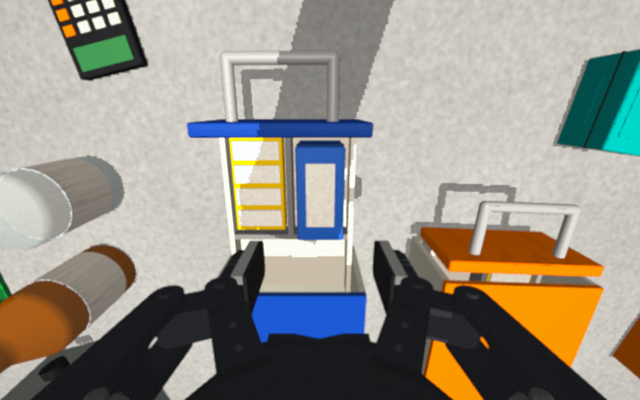

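The box stands in the bay, and the trays and orange unit are untouched. I'll check its height, then move over the handle with the jaws turned back to x.

```bash
python3 - <<'E'
from h import *
W=np.load("W.npy")
X=W[140:240,295:345].reshape(-1,3); t=X[(X[:,2]>.06)&(X[:,2]<.09)]; print("box",rect(t),np.percentile(t[:,2],[2,50,98]))
b=W[50:68,225:335].reshape(-1,3); b=b[np.abs(b[:,2]-.08)<.008]; print("bar",b[:,0].mean(),b[:,1].min(),b[:,1].max())
E
python3 -m handwheel '[[[-0.008,-0.002,0,0,0,-0.11,0.06],[-0.008,-0.002,0,0,0,-0.112,0.06],[-0.008,-0.002,0,0,0,-0.112,0.06],[-0.008,-0.002,0,0,0,-0.112,0.06],[-0.008,-0.002,0,0,0,-0.112,0.06],[-0.008,-0.002,0,0,0,-0.112,0.06],[-0.008,-0.002,0,0,0,-0.112,0.06],[-0.008,-0.002,0,0,0,-0.112,0.06],[-0.008,-0.002,0,0,0,-0.112,0.06],[-0.008,-0.002,0,0,0,-0.112,0.06]]]'
python3 -m handwheel '[[[-0.009,-0.002,0,0,0,-0.112,0.05],[-0.009,-0.002,0,0,0,-0.112,0.05],[-0.009,-0.002,0,0,0,-0.112,0.05],[-0.009,-0.001,0,0,0,-0.111,0.05],[0,0,0,0,0,0,0.05],[0,0,0,0,0,0,0.05]]]'
python3 w.py w11.png
```

```text
box (array([ 607. , -177.4]), array([44.1, 89. ]), 89.2) [0.07449246 0.07716673 0.07859934]
bar 0.4934493038436661 -0.24974372145615734 -0.16501211441179345
clock: 13.27
tcp_pos: [0.5254, -0.198, 0.2423]
orientation: [-1.693, -2.644, 0.001]
contact_force: [0.4, -0.6, 0.2]
grip_width: 0.0602
clock: 13.77
tcp_pos: [0.4901, -0.2049, 0.2427]
orientation: [-2.228, -2.213, 0.001]
contact_force: [0.4, 0.0, -1.2]
grip_width: 0.0499
q [-0.32  0.39  0.75  2.   -0.34  0.89  0.61] tcp [ 0.4901 -0.2049  0.2427] tooly deg -0.38 tilt [-1.4e-03  2.0e-04 -1.0e+00] t 13.7667
```

View pics/w11.png

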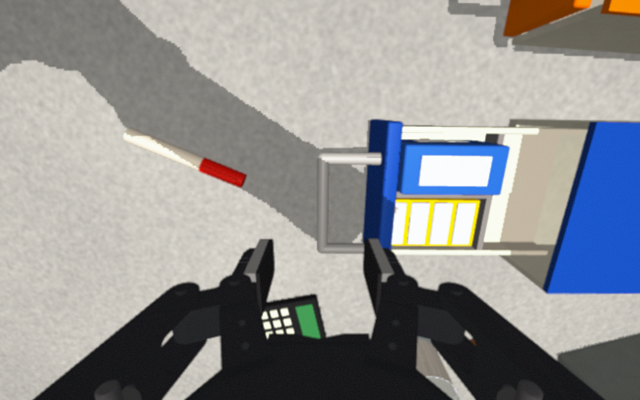

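The bar is at column ~323, between the jaws; the box is flat in the bay with its top at z 0.077, below the unit's underside at 0.094. I descend and grip the bar.

```bash
python3 -m handwheel '[[[0.002,0,-0.025,0,0,0,0.05],[0,0,-0.03,0,0,0,0.05],[0,0,-0.025,0,0,0,0.05],[0,0,-0.018,0,0,0,0.05],[0,0,-0.011,0,0,0,0.05],[0,0,0,0,0,0,0.05],[0,0,0,0,0,0,0],[0,0,0,0,0,0,0],[0,0,0,0,0,0,0],[0,0,0,0,0,0,0]]]' 40
python3 -m handwheel '[[[0.004,0,0,0,0,0,0],[0.008,0,0,0,0,0,0],[0.012,0,0,0,0,0,0],[0.015,0,0,0,0,0,0],[0.015,0,0,0,0,0,0],[0.015,0,0,0,0,0,0],[0.015,0,0,0,0,0,0],[0.014,0,0,0,0,0,0],[0.012,-0.001,0,0,0,0,0],[0.01,0,0,0,0,0,0]]]'
```

```text
clock: 14.65
tcp_pos: [0.4933, -0.2054, 0.1355]
orientation: [2.231, 2.21, 0.002]
contact_force: [-0.2, 1.7, 4.9]
grip_width: 0.0087
clock: 15.48
tcp_pos: [0.6136, -0.2073, 0.1356]
orientation: [2.231, 2.209, 0.0]
contact_force: [-2.6, -2.9, 5.5]
grip_width: 0.0084
```

```bash
python3 -m handwheel '[[[0.006,0,0,0,0,0,0],[0.004,0,0,0,0,0,0],[0.003,0,0,0,0,0,0],[0.002,0,0,0,0,0,0],[0.002,0,0,0,0,0,0],[0.001,0,0,0,0,0,0],[0,0,0,0,0,0,0]]]'; python3 w.py w12.png
```

```text
clock: 16.07
tcp_pos: [0.6311, -0.2075, 0.1356]
orientation: [2.231, 2.208, 0.0]
contact_force: [-0.1, -2.4, 4.8]
grip_width: 0.0084
q [-0.19  0.73  0.6   1.74 -0.52  0.84  0.64] tcp [ 0.6311 -0.2075  0.1356] tooly deg -0.59 tilt [ 0.0021 -0.002  -1.    ] t 16.0667
```

View pics/w12.png

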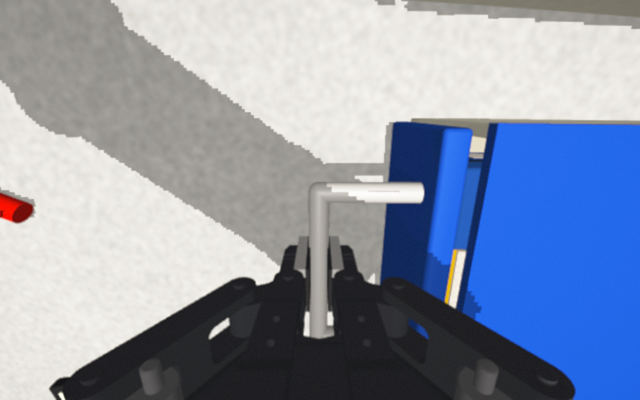

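Still a small gap at column ~475. Continuing slowly until the stop is felt.

```bash
python3 -m handwheel '[[[0.002,0,0,0,0,0,0],[0.002,0,0,0,0,0,0],[0.001,0,0,0,0,0,0],[0.001,0,0,0,0,0,0],[0,0,0,0,0,0,0]]]';python3 -m handwheel '[[[0.001,0,0,0,0,0,0],[0.001,0,0,0,0,0,0],[0,0,0,0,0,0,0]]]'
```

```text
clock: 16.53
tcp_pos: [0.6352, -0.2076, 0.1355]
orientation: [-2.233, -2.209, 0.003]
contact_force: [-7.3, -2.3, 11.7]
grip_width: 0.0084
clock: 16.78
tcp_pos: [0.6355, -0.2077, 0.1355]
orientation: [-2.231, -2.205, 0.005]
contact_force: [-11.6, 0.2, 17.0]
grip_width: 0.0085
```

```bash
python3 -m handwheel '[[[0.001,0,0,0,0,0,0],[0.001,0,0,0,0,0,0],[0,0,0,0,0,0,0],[0,0,0,0,0,0,0]]]';python3 w.py w13.png
```

```text
clock: 17.12
tcp_pos: [0.6358, -0.2078, 0.1355]
orientation: [-2.23, -2.203, 0.008]
contact_force: [-18.0, 0.6, 21.0]
grip_width: 0.0082
q [-0.18  0.74  0.6   1.72 -0.52  0.86  0.64] tcp [ 0.6358 -0.2078  0.1355] tooly deg -0.7 tilt [-0.0087  0.0018 -1.    ] t 17.1167
```

View pics/w13.png

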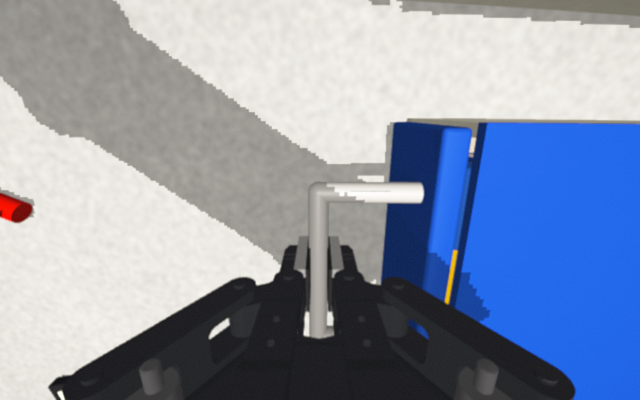

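```bash
python3 -m handwheel '[[[-0.002,0,0.001,0,0,0,0],[0,0,0,0,0,0,0.04],[0,0,0,0,0,0,0.05],[0,0,0,0,0,0,0.05],[0,0,0.015,0,0,0,0.05],[0,0,0.03,0,0,0,0.05],[-0.01,0.01,0.03,0,0,0,0.05],[-0.02,0.02,0.03,0,0,0,0.05],[-0.01,0.01,0.03,0,0,0,0.05],[0,0,0,0,0,0,0.05]]]';python3 w.py w14.png
python3 - <<'E'
from h import *
p,W=cloud("top"); save(p,"top9.png"); W2=np.load("W.npy");p2=np.load("p.npy").astype(int)
b=(p2[...,2]>p2[...,0]+40); z=W2[...,2]
f=W2[b&(z>.09)&(z<.0975)&(W2[...,0]<.70)]; print("front",rect(f),len(f))
t=W2[b&(z>.099)&(z<.105)]; print("top front edge x",np.percentile(t[:,0],[0.2,1,3]))
for row in(150,170,190): print([(i,*np.nan_to_num(W2[row,i]*1000).round().astype(int).tolist()) for i in range(365,440,3)])
E
```

```text
clock: 18.0
tcp_pos: [0.5997, -0.1651, 0.277]
orientation: [2.227, 2.209, 0.01]
contact_force: [0.7, -0.5, 0.7]
grip_width: 0.0501
q [-0.36  0.5   0.73  1.76 -0.38  1.03  0.5 ] tcp [ 0.5997 -0.1651  0.277 ] tooly deg -0.47 tilt [ 0.0083  0.001  -1.    ] t 18.0
front (array([ 690.3, -194.3]), array([114. ,  15.2]), 89.2) 1179
top front edge x [0.69724273 0.69894464 0.70319289]
[(365, 660, -134, 0), (368, 664, -134, -1), (371, 667, -134, 2), (374, 671, -134, 1), (377, 674, -134, 3), (380, 678, -134, 1), (383, 682, -134, 1), (386, 686, -134, 1), (389, 689, -134, 2), (392, 693, -134, 0), (395, 697, -134, 1), (398, 701, -134, 1), (401, 705, -134, 1), (404, 708, -134, 2), (407, 712, -134, 2), (410, 0, 0, 0), (413, 720, -134, 0), (416, 724, -134, 0), (419, 727, -134, 1), (422, 731, -134, 0), (425, 734, -134, 1), (428, 738, -134, 2), (431, 742, -134, 1), (434, 746, -134, 2), (437, 750, -135, 0)]
[(365, 660, -159, 3), (368, 665, -159, 1), (371, 668, -159, 0), (374, 672, -159, 1), (377, 676, -159, 1), (380, 680, -160, 0), (383, 684, -159, 1), (386, 0, 0, 0), (389, 684, -154, 30), (392, 684, -1
[... 199 characters left out ...]
0, 96), (422, 698, -141, 94), (425, 698, -140, 100), (428, 701, -140, 101), (431, 703, -139, 102), (434, 706, -140, 100), (437, 709, -140, 100)]
[(365, 647, -163, 81), (368, 651, -163, 80), (371, 654, -163, 80), (374, 657, -163, 81), (377, 660, -164, 79), (380, 662, -163, 83), (383, 666, -164, 80), (386, 669, -164, 80), (389, 672, -164, 80), (392, 675, -164, 80), (395, 678, -164, 80), (398, 681, -164, 79), (401, 683, -163, 82), (404, 684, -161, 89), (407, 684, -159, 97), (410, 687, -159, 98), (413, 690, -159, 98), (416, 693, -159, 96), (419, 705, -166, 72), (422, 698, -159, 99), (425, 699, -158, 102), (428, 702, -158, 101), (431, 705, -158, 100), (434, 708, -158, 100), (437, 711, -158, 101)]
```

View pics/w14.png

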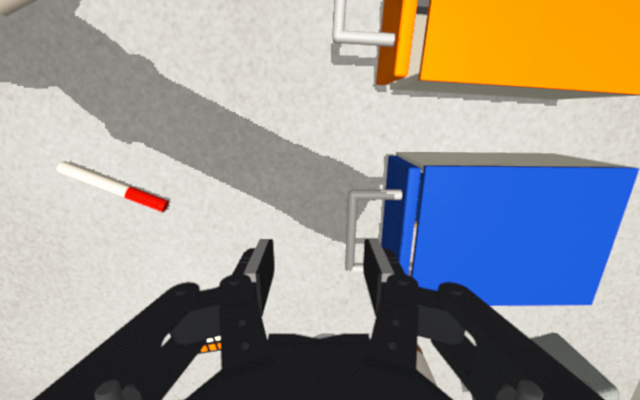

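View pics/top9.png

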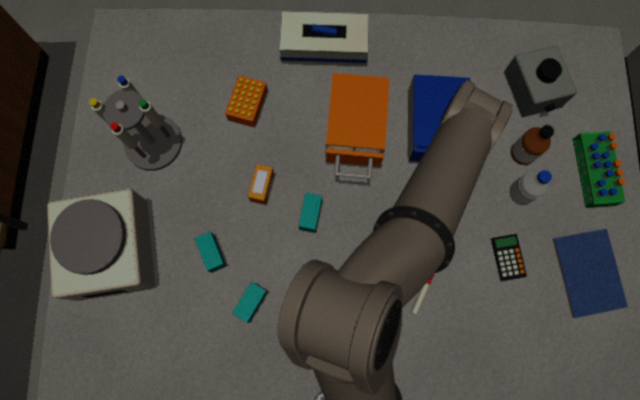

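Gap between drawer front and body is about 2 mm (inner face 0.696, body 0.698), which is the shut position, and the stop was felt. Orange box and unit look as before. Handing in.

```bash
python3 - <<'E'
from bench import r
print(r.hand_in(), r.get_obs()["clock"])
E
```

```text
the job is handed in; nothing more can be done
the job is handed in; nothing more can be done
```

The blue slide box is standing upright in the blue drawer's empty bay and the drawer is shut again. I handed the job in at about 18 s of the 67 s allowed.

- **Drawer opening:** I gripped the handle bar and pulled the drawer to about 0.144 m.
- **Box:** I identified it by its colour and white label; the three turquoise boxes were left alone. I set it down slowly until I felt contact (12.6 N) before letting go. Before closing, it measured centred in the bay, with its top at z 0.077, as expected for a box standing upright.
- **Drawer closing:** I pushed it slowly by the bar until it met its stop (18 N along the drawer, 21 N upward on the tool). The gap to the unit's body then measured about 2 mm, as given for shut, to within the cameras' 2 mm accuracy.
- **Final state:** The gripper was clear of everything. The orange box and the orange unit's drawer looked unchanged in the last top picture. I could not see the box once the drawer was shut, and no check failed.

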